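# Close the shielded test box and crank the contacts up

### The job

The circuit board is already in the shielded test box: swing the box's open cover over and lower it gently, without letting it slam, until it lies fully shut on the box. Then turn the hand crank beside the box clockwise (seen from above) all the way round, about one full turn, until it comes up against its stop, and let go of everything. Leave the other things on the bench where they are.

Things in the scene. Friction and masses are not known exactly. Their poses are not given: they have to be found in the camera images.
- fixture: Fixed test fixture: open-topped aluminium box 170 (x) by 200 (y) mm, rim 70 mm above the bench, on an 8 mm base plate (x +-100, y -235 to +110 mm). A grey gear housing 85 mm square, 58 mm high, centred at y = -185 mm, carries the crank. Origin: on the bench below the box's centre. x along the cover's hinge, roughly away from the robot (yaw up to 17 degrees either way); y from crank to hinge; z up.
- cover (a joint): Hinge of the flat aluminium cover, rad: 0 = shut, level on the rim; pi/2 = upright; open stop at 1.85. Starts at 1.3 to 1.75. It turns about the box's +y rim and shuts towards fixture -y. Stiff friction hinge: the cover (about 0.5 kg) stays at any angle and does not fall shut; moving it takes up to about 7 N at 150 mm from the hinge.
- cover_hinge (a point): Point on the hinge axis, midway along it: fixture (0, +100, 70) mm. The axis is parallel to fixture x. Does not move.
- cover_edge (a point): Middle of the cover's free edge on its outer face (on top when shut, then 82 mm above the bench). Plate 170 mm along the hinge, 200 mm from hinge to free edge, 12 mm thick; its inner face is in the plane of the hinge axis. A finger tab 70 mm long, 10 mm thick sticks out 17 mm beyond the middle of the edge. Axes: -y from hinge to free edge, z out of the outer face.
- crank (a joint): Turn of the hand crank about a vertical axis, rad, growing clockwise seen from above; starts at 0 to 0.6, stop at 6.9. At 0 the arm points to fixture -x, at pi/2 to fixture +y (towards the box). Friction about 0.12 N m (2.5 N at the knob); stays where it is left.
- crank_axis (a point): Point on the crank's axis at the height of the top of the knob, 118 mm above the bench. Does not move.
- crank_knob (a point): Centre of the top of the crank's knob: a black upright round sleeve 20 to 22 mm in diameter, 42 mm tall (76 to 118 mm above the bench), spinning freely on its pin, 50 mm from the crank's axis. It can be gripped from above and led round without turning the gripper. At its nearest, 24 mm lie between it and the box wall.
- screwdriver: Black-handled screwdriver, 200 mm long, lying in front of the box; loose bystander, leave it where it is. Origin: centre of its underside.
- tape: White roll, 68 mm in diameter, 18 mm high, lying in front of the crank; loose bystander, leave it where it is. Origin: centre of its underside.
- jar: Small closed glass jar, 48 mm in diameter, 65 mm high, behind the box; loose bystander, leave it where it is. Origin: centre of its underside.
- meter: Grey hand-held multimeter lying flat, 150 by 80 by 38 mm, at the hinge side of the box; loose bystander, leave it where it is. Origin: centre of its underside.
- mug: White mug, 80 mm in diameter, 90 mm high, behind the box at the hinge side; loose bystander, leave it where it is. Origin: centre of its underside.
- spare_board: Bare circuit board with parts on it, 110 by 70 mm, 18 mm high, beyond the crank; loose bystander, leave it where it is. Origin: centre of its underside.

How it is judged (in metres and radians):
On the way, in this order (a step that is already met when the one before it is completed fails the run):
1. the cover lies shut on the box, the crank not yet turned (value of joint cover below 0.04 rad and value of joint crank below 1.2 rad), for 0.2 s.
2. the crank is turned a full turn, up to its stop, with the cover shut (value of joint crank above 6.65 rad and value of joint cover below 0.04 rad), for 0.2 s.
At the end, for the whole second after the job is handed in: The cover is shut (within 0.04 rad) and the crank stands at its stop (within 0.25 rad of 6.9) and is at rest (all of step 2 and velocity of joint crank between -0.05 and 0.05 rad/s); the robot touches nothing.
It fails at once if the cover slams: it turns faster than 0.8 rad/s over the last 0.3 rad before shut (value of joint cover below 0.3 rad and velocity of joint cover below -0.8 rad/s).
It fails at once if a bystander is moved by more than 30 mm (distance of any of screwdriver, tape, jar, meter, mug, spare_board from where it was at the start of the episode above 0.03 m).
It also fails if it takes over 64 s, if anything falls off the work surface, if the arm or the gripper's body presses on something with over 40 N, if the wrist force passes 120 N, or if a joint passes its speed limit or range.

### The arm

A 7-joint arm with a two-finger parallel gripper is mounted at the origin on the work surface. World frame = base frame: x ahead of the robot, y to its left, z up, the work surface at z = 0. Lengths are in m, angles in degrees, forces in N, time in s.
With the tool pointing down it reaches from about 0.425 to 0.875 m from the base axis. Payload 4.7 kg.
Tool frame: the origin (TCP) lies midway between the tips of the shut fingers; the grasp point (between the pads) lies 19 mm behind it; x points along the fingers, y is the direction in which the jaws open and shut, and the axes are right-handed (so a half turn about x gives the same grasp; the last joint's range is limited). The gripper opens to 87 mm and grips with 3 to 60 N. Pads are 19 mm wide; open, the fingers measure 117 mm over their backs; the gripper's body (75 mm by 190 mm) begins 51 mm behind the grasp point.
Start: joints at [69.104, 18.392, -4.016, 83.108, 1.295, 78.541, -3.26], TCP at [0.24, -0.604, 0.223] pointing down, gripper open.
Joint ranges: [-163.93, 163.93], [-17.29, 119.83], [-79.2, 71.16], [3.27, 140.29], [-89.18, 269.18], [5.43, 117.66], [-154.24, 154.24]. Speed limits (degrees/s): [147.25, 147.25, 180, 180, 180, 180, 180].

### API

Orientations are given as [roll, pitch, yaw] about the fixed x, y, z axes, in that order (R = Rz(yaw) Ry(pitch) Rx(roll)).
In Python, from bench import env gives the robot as it stands. The module is installed in compiled form; this text tells all that it offers.
- The arm moves only by the shell command python3 -m jog 'ROWS' [FORCE]. ROWS is JSON, a list of rows, each a list of 7 numbers: the opening, from 0 (shut) to 1 (fully open), then the shift along the tool's x, y, z in cm, then the turn, a rotation vector about the tool's x, y, z in rad. A call has exactly 10 rows; each row shifts and turns the pose as measured when the row begins, along the tool's axes as they then stand; what a row does not reach is not made up. A row lasts 1/10 s, in which the tool goes at most 50 mm and 8.59 degrees, less where a joint would pass 70% of its speed; a pose out of reach is approached as far as the arm can. A call with a gripper value outside its range is refused whole. The fingers move at their own pace and stop on an object; FORCE is the grip in N (left out, the last holds). Time passes only in rows, so rows that do not move let the fingers close, or fill a call up. It gives the time, the measured TCP pose, the force and the opening at its end, in the units of the state.
- env.sense(): the state, without advancing time (a new reading comes with each control period).
- env.get_image(name): name is "scene" or "top" or "wrist"; returns the picture (480x640x3 uint8, red, green, blue); there is no depth.
- env.calibration(name): a dict with "fx", "fy", "cx", "cy" (pixels), "xyz" and "rotation" of the camera in the world. Camera axes: x right, y up, looking along -z (the intrinsics and any distortion apply to the point x, -y, -z); pixel columns grow to the right and rows downward; lengths in m; the calibration is good to about 2 mm. A picture is of the moment at which its call begins: read the wrist's pose just before it. calibration takes no time and is no camera call; for the wrist camera it gives the pose at the moment of the call.
- env.sign_off(): hands the job in, once; it reports no verdict.
The state is a dict: "clock": time; "joints": joint angles; "qvel": joint speeds; "tau": joint torques, N m; "tool_pos": TCP position; "ee_rot": TCP orientation; "force": force on the tool from outside, world axes, zero at the start; "moment": the same for the moment, N m; "gripper_width": finger opening in m.
Only numpy, scipy, OpenCV 4.12 (cv2) and the standard library are available. Lean on these libraries where they do the work, as an engineer would, in place of code of your own. Each camera call takes 0.05 s, during which the arm holds its last target. There are 200 camera calls.

## Working session

There is one attempt and no reset: what is moved stays moved. The work goes in short steps, Python scripts to look and compute and a shell command to move; the robot and the scene stay as the last step left them, time stands still between calls to the robot, and variables do not carry over. Pictures are saved under pics/ and viewed, about 8 in all and at most 12, crops included, and the job is handed in when it is done.

```bash
mkdir -p pics; python3 - <<'E'
from bench import env
import cv2
for n in ["scene","top"]:
    im=env.get_image(n); cv2.imwrite(f"pics/{n}0.png",im[:,:,::-1])
    print(n,env.calibration(n))
print(env.sense())
E
```

```text
scene {'fx': 554.4828744288279, 'fy': 554.4828744288279, 'cx': 310.83824194667807, 'cy': 236.6690186771283, 'xyz': array([ 1.48567589, -0.15664632,  0.90423005]), 'rotation': array([49.9502989 , -1.11254335, 77.17854841])}
top {'fx': 449.4340476249884, 'fy': 449.4340476249884, 'cx': 320.2405486772658, 'cy': 244.8181721005446, 'xyz': array([0.43436607, 0.05509002, 0.99227745]), 'rotation': array([  6.33870967,   0.48306043, -90.84768224])}
{'clock': 0.1, 'joints': array([69.10548703, 18.43386139, -4.01644667, 83.16646726,  1.29455815,
       78.54289991, -3.25794119]), 'qvel': array([-0.11039454, -0.09893476,  0.00147357, -0.17555568, -0.03057378,
        0.05732845, -0.11809515]), 'tau': array([ 4.34999274e-04, -4.92569304e+01, -4.05523963e-01, -3.13403070e+01,
       -6.41196314e-02,  3.94291466e-02,  1.08230111e-04]), 'tool_pos': array([ 0.2401423 , -0.60347849,  0.22159447]), 'ee_rot': array([-87.20196597,  89.90186658, 114.50494866]), 'force': array([-0.80562029,  0.85921469,  0.68459676]), 'moment': array([ 0.03037831, -0.03852591,  0.02814764]), 'gripper_width': 0.08707805445941337}
```

View pics/scene0.png

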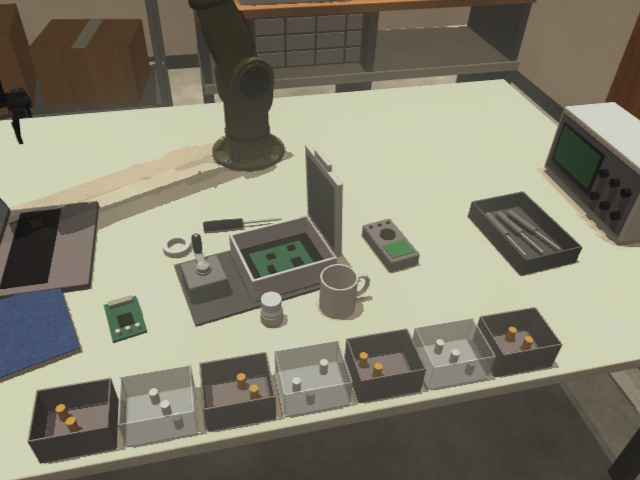

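View pics/top0.png

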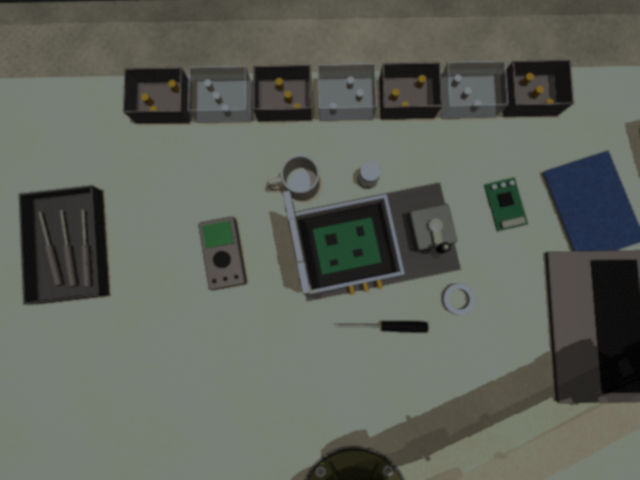

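The scene image shows the box with its cover near upright (about 325,190), and the crank at (200,260). In the top view the box rim runs about (290,205)–(389,196)–(402,273)–(304,292), with the knob at (445,247). I'll enlarge this part.

```bash
cat > h.py <<'E'
import numpy as np
from scipy.spatial.transform import Rotation as R
def ray(cal,u,v):
    d=R.from_euler('xyz',cal['rotation'],degrees=True).apply([(u-cal['cx'])/cal['fx'],-(v-cal['cy'])/cal['fy'],-1])
    return np.array(cal['xyz']),d
def plane(cal,u,v,z):
    o,d=ray(cal,u,v); return o+d*(z-o[2])/d[2]
def proj(cal,p):
    q=R.from_euler('xyz',cal['rotation'],degrees=True).inv().apply(np.asarray(p)-cal['xyz'])
    return np.stack([cal['cx']-cal['fx']*q[...,0]/q[...,2],cal['cy']+cal['fy']*q[...,1]/q[...,2]],-1)
E
python3 - <<'E'
import cv2
im=cv2.imread('pics/top0.png')[160:320,260:475]
im=cv2.convertScaleAbs(im,alpha=1.6,beta=10)
im=cv2.resize(im,None,fx=3.7,fy=3.7,interpolation=cv2.INTER_CUBIC)
cv2.imwrite('pics/top0c.png',im);print(im.shape)
E
```

```text
(592, 796, 3)
```

View pics/top0c.png

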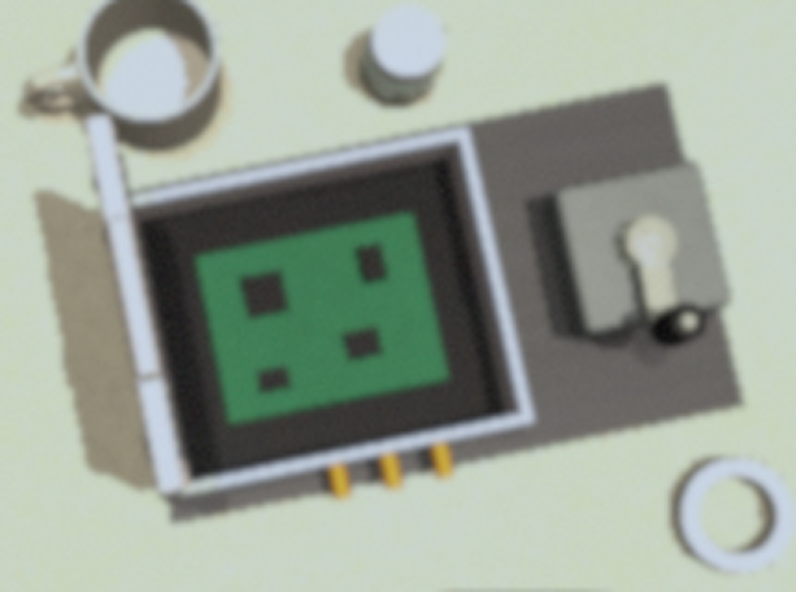

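The crop shows the rim corners at (468,127) and (534,420), base corners at (666,84), (742,403) and (172,520), the knob top at (687,320), and the cover's edge strip from (102,118) to (168,488).

```bash
python3 - <<'E'
from bench import env
from h import *
from scipy.optimize import least_squares
c=env.calibration('top')
px=lambda a:(a[0]/3.7+260,a[1]/3.7+160)
obs=[((468,127),(.085,-.1,.07)),((534,420),(-.085,-.1,.07)),((666,84),(.1,-.235,.008)),((742,403),(-.1,-.235,.008)),((172,520),(-.1,.11,.008))]
W=np.array([plane(c,*px(a),f[2]) for a,f in obs]);F=np.array([f for _,f in obs])
def T(p,f):
    f=np.asarray(f);k,s=np.cos(p[2]),np.sin(p[2])
    return np.stack([p[0]+k*f[...,0]-s*f[...,1],p[1]+s*f[...,0]+k*f[...,1],f[...,2]],-1)
r=least_squares(lambda p:(T(p,F)-W)[:,:2].ravel(),[.55,.05,0]);p=r.x
print('fixture',p[:2],np.degrees(p[2]),'res mm',(r.fun.reshape(-1,2)*1e3).round(1).tolist())
kn=plane(c,*px((687,320)),.118);ax=T(p,(0,-.185,.118));d=(kn-ax)[:2];k,s=np.cos(p[2]),np.sin(p[2])
fx,fy=k*d[0]+s*d[1],-s*d[0]+k*d[1];print('axis',ax,'knob',kn,'r',np.hypot(fx,fy),'crank',np.arctan2(fy,-fx))
def edge(th,x,t=.006,rr=.2): return T(p,(x,.1-rr*np.cos(th)+t*np.sin(th),.07+rr*np.sin(th)+t*np.cos(th)))
for th in np.arange(1.2,1.85,.1):
    print(round(th,2),[((proj(c,edge(th,x))-(260,160))*3.7).round().tolist() for x in(.085,-.085)], ((proj(c,edge(th,0,rr=.217))-(260,160))*3.7).round())
np.save('p.npy',p)
E
```

```text
fixture [0.53990647 0.00445512] 10.526668407445351 res mm [[0.9, 0.2], [-0.5, 0.5], [2.0, -0.6], [-1.5, -0.9], [-0.9, 0.9]]
axis [ 0.57370471 -0.17743132  0.118     ] knob [ 0.52445936 -0.18374258  0.118     ] r 0.04964812887927133 crank 0.05626035757085368
1.2 [[236.0, 90.0], [313.0, 461.0]] [289. 265.]
1.3 [[194.0, 95.0], [270.0, 469.0]] [242. 273.]
1.4 [[151.0, 102.0], [226.0, 478.0]] [193. 281.]
1.5 [[106.0, 109.0], [181.0, 487.0]] [144. 291.]
1.6 [[62.0, 118.0], [136.0, 496.0]] [ 94. 301.]
1.7 [[19.0, 128.0], [91.0, 506.0]] [ 45. 311.]
1.8 [[-23.0, 139.0], [48.0, 514.0]] [ -2. 322.]
```

Fixture solved: origin (0.540, 0.004), yaw 10.5°, cover at about 1.52 rad, crank at about 0.06. Next I work out the first move, to the outer side of the cover with the jaws along the hinge.

```bash
cat >> h.py <<'E'
p=np.load('p.npy')
def T(f):
    k,s=np.cos(p[2]),np.sin(p[2]); return np.array([p[0]+k*f[0]-s*f[1],p[1]+s*f[0]+k*f[1],f[2]])
def go(s,tgt,yaw_y=None):
    """tool-frame shift (cm) and turn (rad) from state s to world tgt, tool down, tool y along world angle yaw_y (deg)"""
    Rt=R.from_euler('xyz',s['ee_rot'],degrees=True)
    out=Rt.inv().apply(np.asarray(tgt)-s['tool_pos'])*100
    if yaw_y is None: return out.round(2)
    x=np.array([0,0,-1.]);a=np.radians(yaw_y);y=np.array([np.cos(a),np.sin(a),0]);G=R.from_matrix(np.stack([x,y,np.cross(x,y)],1))
    return out.round(2),(Rt.inv()*G).as_rotvec().round(3)
E
python3 - <<'E'
from bench import env
from h import *
s=env.sense()
print(R.from_euler('xyz',s['ee_rot'],degrees=True).as_matrix().round(3))
y=np.degrees(p[2])
for a in (y,y+180): print(a,go(s,[.4,-.45,.4],a))
for f in [(0,.2,.40),(0,.2,.235),(0,.13,.235)]: print(f,T(f))
E
```

```text
[[-0.001  0.37  -0.929]
 [ 0.002 -0.929 -0.37 ]
 [-1.    -0.002  0.   ]]
10.526668407445351 (array([-17.83,  -8.38, -20.53]), array([-1.376e+00, -1.000e-03,  1.000e-03]))
190.52666840744536 (array([-17.83,  -8.38, -20.53]), array([1.766e+00, 2.000e-03, 1.000e-03]))
(0, 0.2, 0.4) [0.50336784 0.20108912 0.4       ]
(0, 0.2, 0.235) [0.50336784 0.20108912 0.235     ]
(0, 0.13, 0.235) [0.51615636 0.13226722 0.235     ]
```

```bash
python3 -m jog '[[0,-1.8,0,0,-0.138,0,0],[0,-1.8,0,0,-0.138,0,0],[0,-1.8,0,0,-0.138,0,0],[0,-1.8,0,0,-0.138,0,0],[0,-1.8,0,0,-0.138,0,0],[0,-1.8,0,0,-0.138,0,0],[0,-1.8,0,0,-0.138,0,0],[0,-1.8,0,0,-0.138,0,0],[0,-1.8,0,0,-0.138,0,0],[0,-1.8,0,0,-0.138,0,0]]' 20
python3 - <<'E'
from bench import env
from h import *
s=env.sense();print(s['joints'].round(1),s['tool_pos'].round(3))
y=np.degrees(p[2])
for t in ([.45,-.45,.4],[.503,.201,.4]): print(go(s,t,y))
E
```

```text
clock: 1.1
tool_pos: [0.239, -0.6012, 0.3975]
ee_rot: [-170.3, 88.8, 113.7]
force: [0.2, -0.5, 0.0]
gripper_width: 0.0149
[ 75.7  18.9 -14.   63.2   4.5  99.6  77.1] [ 0.239 -0.601  0.397]
(array([-0.14, 24.12, -9.58]), array([ 0.06 , -0.021,  0.004]))
(array([  1.09,  44.99, -71.46]), array([ 0.06 , -0.021,  0.004]))
```

```bash
python3 -m jog '[[0,0,4.5,-1.8,0.02,-0.01,0],[0,0,4.5,-1.8,0.02,-0.01,0],[0,0,4.5,-1.8,0.02,0,0],[0,0,4.5,-1.8,0,0,0],[0,0,4.5,-1.8,0,0,0],[0,0,1.5,-4.4,0,0,0],[0,0,1.5,-4.4,0,0,0],[0,0,1.5,-4.4,0,0,0],[0,0,1.5,-4.4,0,0,0],[0,0,1.5,-4.4,0,0,0]]'
python3 - <<'E'
from bench import env
from h import *
s=env.sense();print(s['joints'].round(1))
y=np.degrees(p[2])
for t in ([.503,.201,.4],): print(go(s,t,y))
E
```

```text
clock: 2.1
tool_pos: [0.4797, -0.2331, 0.3878]
ee_rot: [-117.7, 89.2, 162.0]
force: [0.7, -0.2, -0.4]
gripper_width: 0.0005
[ 49.1   4.6 -28.   81.4   2.2  95.4  31.1]
(array([ -1.06,   9.58, -42.41]), array([-0.015, -0.007,  0.013]))
```

```bash
python3 -m jog '[[0,-0.1,1,-4.3,0,0,0],[0,-0.1,1,-4.3,0,0,0],[0,-0.1,1,-4.3,0,0,0],[0,-0.1,1,-4.3,0,0,0],[0,-0.1,1,-4.3,0,0,0],[0,-0.1,1,-4.3,0,0,0],[0,-0.1,1,-4.3,0,0,0],[0,-0.1,1,-4.3,0,0,0],[0,-0.1,1,-4.3,-0.01,0,0.01],[0,-0.1,1,-4.2,0,0,0]]'
python3 - <<'E'
from bench import env
from h import *
import cv2
s=env.sense();print(s['joints'].round(1))
y=np.degrees(p[2])
for f in [(0,.19,.25),(0,.14,.235)]: print(go(s,T(f),y))
cv2.imwrite('pics/s1.png',env.get_image('scene')[80:400,100:500,::-1])
E
```

```text
clock: 3.1
tool_pos: [0.5021, 0.2253, 0.3966]
ee_rot: [-125.7, 89.6, 154.5]
force: [1.2, -1.3, 0.5]
gripper_width: 0.0003
[ 19.3   9.5 -53.   77.9   7.3  96.4 -22.3]
(array([14.65, -0.22,  3.46]), array([-0.006, -0.004,  0.005]))
(array([16.13, -0.18,  8.47]), array([-0.006, -0.004,  0.005]))
```

View pics/s1.png

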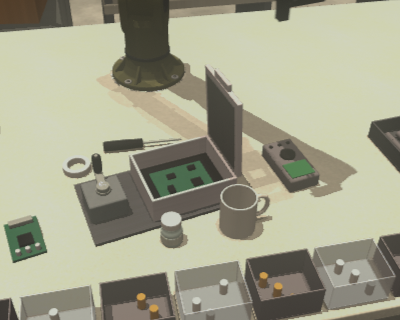

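```bash
python3 - <<'E'
from bench import env
from h import *
c=env.calibration('scene'); print(c['xyz'],c['rotation'])
print(proj(c,env.sense()['tool_pos'])-(100,80), proj(c,T((0,.1,.07)))-(100,80),proj(c,T((0,.1,.287)))-(100,80))
E
```

```text
[ 1.48567589 -0.15664632  0.90423005] [49.9502989  -1.11254335 77.17854841]
[285.5919783  17.9247159] [220.56209857 155.45971787] [223.74304302  76.0098626 ]
```

```bash
python3 -m jog '[[0,2,0,0.2,0,0,0],[0,2,0,0.2,0,0,0],[0,2,0,0.2,0,0,0],[0,2,0,0.4,0,0,0],[0,2,0,0.4,0,0,0],[0,2,0,0.4,0,0,0],[0,1.5,0,0.4,0,0,0],[0,1.2,0,0.4,0,0,0],[0,0,0,0.5,0,0,0],[0,0,0,0.5,0,0,0]]'
python3 - <<'E'
from bench import env
from h import *
s=env.sense();print(s['joints'].round(1))
y=np.degrees(p[2])
print(go(s,T((0,.14,.245)),y))
# arc: tip centre path, contact r on outer face, clearance radius .01 of finger
def pt(th,r=.165,c=.012): return np.array([.1-r*np.cos(th)+c*np.sin(th),.07+r*np.sin(th)+c*np.cos(th)])
q=[pt(t) for t in np.linspace(1.52,0,39)]
for i in range(0,39): print(i,q[i].round(4),(-(q[i+1]-q[i])[::-1]*100).round(2) if i<38 else '')
E
```

```text
clock: 4.15
tool_pos: [0.5015, 0.2039, 0.2397]
ee_rot: [-139.4, 88.9, 142.2]
force: [-0.6, 1.5, 0.1]
gripper_width: 0.0003
[ 22.7   9.8 -51.9  95.3   6.9  79.1 -18.6]
(array([-0.62,  0.01,  6.31]), array([ 0.019, -0.014,  0.012]))
0 [0.1036 0.2354] [-0.    0.66]
1 [0.097  0.2354] [0.03 0.66]
2 [0.0904 0.2352] [0.05 0.66]
3 [0.0838 0.2346] [0.08 0.66]
4 [0.0772 0.2339] [0.1  0.65]
5 [0.0707 0.2328] [0.13 0.65]
6 [0.0642 0.2315] [0.16 0.64]
7 [0.0578 0.23  ] [0.18 0.64]
8 [0.0514 0.2281] [0.21 0.63]
9 [0.0451 0.2261] [0.23 0.62]
10 [0.0389 0.2237] [0.26 0.61]
11 [0.0328 0.2212] [0.28 0.6 ]
12 [0.0268 0.2184] [0.3  0.59]
13 [0.0209 0.2153] [0.33 0.57]
14 [0.0152 0.212 ] [0.35 0.56]
15 [0.0096 0.2085] [0.37 0.55]
16 [0.0041 0.2048] [0.39 0.53]
17 [-0.0012  0.2009] [0.42 0.52]
18 [-0.0063  0.1967] [0.44 0.5 ]
19 [-0.0113  0.1924] [0.45 0.48]
20 [-0.0161  0.1878] [0.47 0.46]
21 [-0.0208  0.1831] [0.49 0.44]
22 [-0.0252  0.1782] [0.51 0.42]
23 [-0.0294  0.1731] [0.53 0.4 ]
24 [-0.0334  0.1678] [0.54 0.38]
25 [-0.0372  0.1624] [0.56 0.36]
26 [-0.0408  0.1568] [0.57 0.34]
27 [-0.0442  0.1511] [0.58 0.31]
28 [-0.0473  0.1453] [0.6  0.29]
29 [-0.0502  0.1394] [0.61 0.27]
30 [-0.0528  0.1333] [0.62 0.24]
31 [-0.0553  0.1271] [0.63 0.22]
32 [-0.0574  0.1209] [0.63 0.19]
33 [-0.0593  0.1145] [0.64 0.17]
34 [-0.061   0.1081] [0.65 0.14]
35 [-0.0624  0.1017] [0.65 0.11]
36 [-0.0635  0.0951] [0.66 0.09]
37 [-0.0644  0.0886] [0.66 0.06]
38 [-0.065  0.082]
```

```bash
python3 -m jog '[[0,0,0,1.2,0.01,-0.01,0.01],[0,0,0,1.2,0.01,0,0],[0,0,0,1.2,0,0,0],[0,0,0,1.2,0,0,0],[0,0,0,1.2,0,0,0],[0,0,0,0.8,0,0,0],[0,0,0,0.6,0,0,0],[0,0,0,0.6,0,0,0],[0,0,0,0.6,0,0,0],[0,0,0,0.6,0,0,0]]'
python3 - <<'E'
from bench import env
from h import *
s=env.sense();print(s['joints'].round(1))
print(go(s,T((0,.0904,.2352)),np.degrees(p[2])))
E
```

```text
clock: 5.15
tool_pos: [0.521, 0.1089, 0.2425]
ee_rot: [151.6, 89.5, 72.0]
force: [0.1, 4.7, -1.2]
gripper_width: 0.0002
[ 30.6   6.7 -48.   97.    4.6  78.2  -7.7]
(array([ 0.71, -0.05,  1.58]), array([-0.002, -0.008, -0.004]))
```

```bash
python3 -m jog '[[0,0.1,0,0.7,0,0,0],[0,0.1,0,0.7,0,0,0],[0,0.15,0,0.7,0,0,0],[0,0.15,0,0.7,0,0,0],[0,0.2,0,0.7,0,0,0],[0,0.2,0,0.7,0,0,0],[0,0.25,0,0.7,0,0,0],[0,0.25,0,0.7,0,0,0],[0,0.3,0,0.7,0,0,0],[0,0.3,0,0.7,0,0,0]]'
python3 - <<'E'
from bench import env
from h import *
s=env.sense();print(s['joints'].round(1))
print(go(s,T((0,.0268,.2184)),np.degrees(p[2])))
E
```

```text
clock: 6.15
tool_pos: [0.5352, 0.0348, 0.2216]
ee_rot: [141.5, 89.5, 62.0]
force: [1.0, 2.2, 1.0]
gripper_width: 0.0004
[ 35.2   7.6 -44.7  98.4   5.1  75.9   0.1]
(array([ 0.31, -0.09,  0.39]), array([-0.   , -0.007, -0.006]))
```

```bash
python3 -m jog '[[0,0.35,0,0.65,0,0,0],[0,0.35,0,0.65,0,0,0],[0,0.4,0,0.6,0,0,0],[0,0.4,0,0.6,0,0,0],[0,0.45,0,0.6,0,0,0],[0,0.45,0,0.55,0,0,0],[0,0.5,0,0.55,0,0,0],[0,0.5,0,0.5,0,0,0],[0,0.55,0,0.5,0,0,0],[0,0.55,0,0.45,0,0,0]]'
python3 - <<'E'
from bench import env
from h import *
s=env.sense();print(s['joints'].round(1))
print(go(s,T((0,-.0252,.1782)),np.degrees(p[2])))
E
```

```text
clock: 7.15
tool_pos: [0.5459, -0.0261, 0.1706]
ee_rot: [153.0, 89.5, 73.5]
force: [-0.5, 1.2, 0.9]
gripper_width: 0.0008
[ 38.1  11.2 -42.  100.8   7.5  70.7   4.7]
(array([-0.76, -0.03, -0.6 ]), array([-0.   , -0.007, -0.004]))
```

```bash
python3 -m jog '[[0,0.5,0,0.4,0,0,0],[0,0.5,0,0.35,0,0,0],[0,0.5,0,0.3,0,0,0],[0,0.5,0,0.3,0,0,0],[0,0.5,0,0.25,0,0,0],[0,0.5,0,0.25,0,0,0],[0,0.5,0,0.2,0,0,0],[0,0.5,0,0.2,0,0,0],[0,0.5,0,0.2,0,0,0],[0,0.5,0,0.15,0,0,0]]'
python3 - <<'E'
from bench import env
from h import *
s=env.sense();print(s['joints'].round(1))
print(go(s,T((0,-.065,.082)),np.degrees(p[2])))
import cv2
cv2.imwrite('pics/s2.png',cv2.resize(env.get_image('scene')[150:350,130:430,::-1],None,fx=2,fy=2))
E
```

```text
clock: 8.15
tool_pos: [0.5511, -0.0556, 0.1158]
ee_rot: [149.6, 89.7, 70.0]
force: [0.1, 0.7, 0.9]
gripper_width: 0.0001
[ 38.7  15.2 -40.4 103.4  10.4  65.1   5.4]
(array([ 3.38, -0.01,  0.41]), array([-0.002, -0.005, -0.003]))
```

View pics/s2.png

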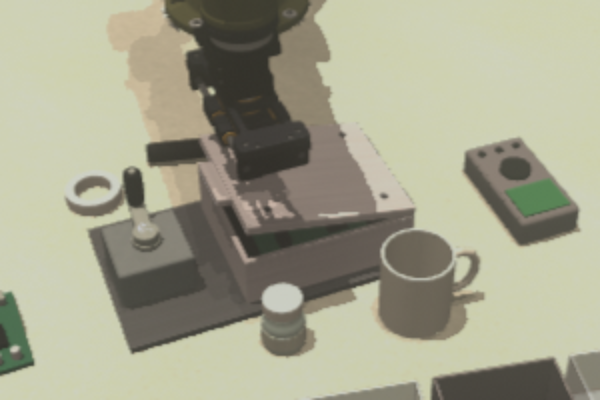

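Cover is nearly down (gap visible at about (240,220) in the crop), with the arm on top of it. I continue pressing softly.

```bash
python3 -m jog '[[0,0.5,0,0.1,0,0,0],[0,0.5,0,0.1,0,0,0],[0,0.5,0,0.1,0,0,0],[0,0.5,0,0.1,0,0,0],[0,0.4,0,0,0,0,0],[0,0.4,0,0,0,0,0],[0,0.4,0,0,0,0,0],[0,0.3,0,0,0,0,0],[0,0.3,0,0,0,0,0],[0,0.3,0,0,0,0,0]]'
python3 - <<'E'
from bench import env
from h import *
s=env.sense()
print(go(s,T((0,-.065,.082)),np.degrees(p[2])))
E
```

```text
clock: 9.2
tool_pos: [0.5519, -0.0613, 0.0823]
ee_rot: [-51.2, 89.8, -130.8]
force: [-8.9, -0.4, 21.7]
gripper_width: 0.0005
(array([ 0.03,  0.03, -0.19]), array([-0.003,  0.002,  0.002]))
```

Shut: tip at z 0.082 and 22 N up. Now release, lift, and work out the way to the knob.

```bash
python3 -m jog '[[0,0,0,0,0,0,0],[0,0,0,0,0,0,0],[0,0,0,0,0,0,0],[0.5,-1,0,0,0,0,0],[0.5,-2,0,0,0,0,0],[0.5,-2,0,0,0,0,0],[0.5,-2,0,0,0,0,0],[0.5,-2,0,0,0,0,0],[0.5,0,0,0,0,0,0],[0.5,0,0,0,0,0,0]]'
python3 - <<'E'
from bench import env
from h import *
import cv2
s=env.sense()
print(s['joints'].round(1),go(s,[.5245,-.1837,.16],np.degrees(p[2])))
im=env.get_image('top')[160:320,260:475]
cv2.imwrite('pics/t2.png',np.hstack([cv2.resize(im[:,:,::-1],None,fx=2,fy=2,interpolation=cv2.INTER_CUBIC),cv2.resize(env.get_image('scene')[170:330,160:350,::-1],None,fx=1.9,fy=2)]))
E
```

```text
clock: 10.2
tool_pos: [0.551, -0.0607, 0.176]
ee_rot: [-87.5, 89.8, -167.1]
force: [0.1, 0.0, -0.9]
gripper_width: 0.0422
[ 39.8  12.2 -40.8  99.2   8.4  72.    7.4] (array([ 1.62, -4.82, 11.62]), array([-0.002,  0.   ,  0.004]))
```

View pics/t2.png

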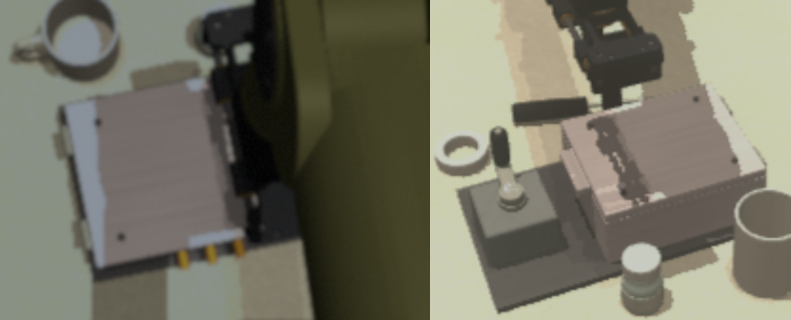

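The cover lies flat on the box in both views; the knob top in the scene view is at about scene pixel (196,234), unmoved. On to the knob, staying above it.

```bash
python3 -m jog '[[0.5,0.1,-0.48,1.15,0,0,0],[0.5,0.1,-0.48,1.15,0,0,0],[0.5,0.1,-0.48,1.15,0,0,0],[0.5,0.1,-0.48,1.15,0,0,0],[0.5,0.1,-0.48,1.15,0,0,0],[0.5,0.1,-0.48,1.15,0,0,0],[0.5,0.1,-0.48,1.15,0,0,0],[0.5,0.1,-0.48,1.15,0,0,0],[0.5,0.1,-0.48,1.15,0,0,0],[0.5,0.1,-0.48,1.15,0,0,0]]'
python3 - <<'E'
from bench import env
from h import *
import cv2
s=env.sense()
print(s['joints'].round(1),go(s,[.5245,-.1837,.094],np.degrees(p[2])))
print('scene knob',plane(env.calibration('scene'),196.3,234,.118))
c=env.calibration('wrist');im=env.get_image('wrist');print('knob px exp',proj(c,np.array([.5245,-.1837,.118])),'axis',proj(c,T((0,-.185,.08))))
cv2.imwrite('pics/w1.png',im[:,:,::-1])
E
```

```text
clock: 11.3
tool_pos: [0.5197, -0.1936, 0.1616]
ee_rot: [-104.2, 89.4, 176.1]
force: [1.0, 0.1, 0.4]
gripper_width: 0.0433
[ 49.4  12.4 -35.8 100.    7.8  70.7  21.9] (array([ 6.75,  0.72, -0.87]), array([-0.003, -0.003,  0.01 ]))
scene knob [ 0.51763985 -0.17949801  0.118     ]
knob px exp [329.94691671 243.73027753] axis [395.07940771 232.31014254]
```

View pics/w1.png

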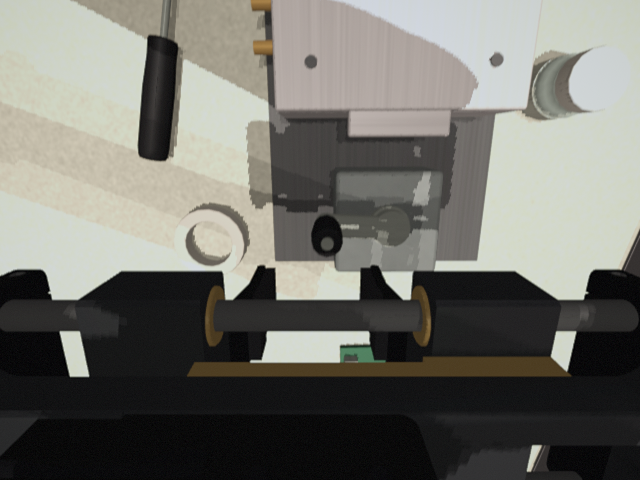

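Wrist view: knob top at (327,243), as predicted (330,244), with the jaws straddling that column. I centre, go down and grip.

```bash
python3 -m jog '[[0.5,0,0.35,-0.4,0,0,0.01],[0.5,0,0.3,-0.4,0,0,0],[0.5,1,0,0,0,0,0],[0.5,1.2,0,0,0,0,0],[0.5,1.2,0,0,0,0,0],[0.5,1.2,0,0,0,0,0],[0.5,1.2,0,0,0,0,0],[0.5,0.7,0,0,0,0,0],[0.5,0,0,0,0,0,0],[0.5,0,0,0,0,0,0]]'
python3 - <<'E'
from bench import env
from h import *
s=env.sense()
print(go(s,[.5245,-.1837,.094],np.degrees(p[2])))
E
```

```text
clock: 12.35
tool_pos: [0.5235, -0.1835, 0.0884]
ee_rot: [-156.6, 89.7, 123.8]
force: [-0.3, -0.2, 1.4]
gripper_width: 0.0435
(array([-0.56,  0.09,  0.04]), array([-0.003, -0.005,  0.002]))
```

```bash
python3 -m jog '[[0.5,-0.4,0.1,0,0,0,0],[0,0,0,0,0,0,0],[0,0,0,0,0,0,0],[0,0,0,0,0,0,0],[0,0,0,0,0,0,0],[0,0,0,0,0,0,0],[0,0,0,0,0,0,0],[0,0,0,0,0,0,0],[0,0,0,0,0,0,0],[0,0,0,0,0,0,0]]' 20
cat >> h.py <<'E'
def crank(s):
    d=s['tool_pos'][:2]-T((0,-.185,0))[:2];k,q=np.cos(p[2]),np.sin(p[2])
    fx,fy=k*d[0]+q*d[1],-q*d[0]+k*d[1]
    return np.arctan2(fy,-fx)%(2*np.pi),np.hypot(fx,fy)
def arc(s,dth,n=10,r=.05):
    a,_=crank(s); 
    f=lambda a:T((-r*np.cos(a),-.185+r*np.sin(a),.093))
    Rt=R.from_euler('xyz',s['ee_rot'],degrees=True)
    pr=s['tool_pos']
    for i in range(n):
        q=f(a+dth*(i+1)); print((Rt.inv().apply(q-pr)*100).round(2).tolist()); pr=q
E
python3 - <<'E'
from bench import env
from h import *
s=env.sense()
print(crank(s),s['tool_pos']);arc(s,.2)
E
```

```text
clock: 13.35
tool_pos: [0.5238, -0.1844, 0.0946]
ee_rot: [-129.3, 89.7, 151.0]
force: [-0.3, 0.7, 0.3]
gripper_width: 0.0209
(np.float64(0.04397026762927785), np.float64(0.0503554048788397)) [ 0.52384026 -0.18444584  0.0946225 ]
[0.16, 0.18, -0.99]
[0.0, 0.33, -0.94]
[0.0, 0.51, -0.86]
[-0.0, 0.67, -0.74]
[-0.0, 0.81, -0.59]
[-0.0, 0.91, -0.42]
[-0.0, 0.97, -0.23]
[-0.0, 1.0, -0.03]
[-0.0, 0.98, 0.17]
[-0.0, 0.93, 0.36]
```

```bash
python3 -m jog '[[0,0,0.2,-1,0,0,0],[0,0,0.35,-0.95,0,0,0],[0,0,0.5,-0.85,0,0,0],[0,0,0.65,-0.75,0,0,0],[0,0,0.8,-0.6,0,0,0],[0,0,0.9,-0.4,0,0,0],[0,0,0.95,-0.25,0,0,0],[0,0,1,0,0,0,0],[0,0,1,0.15,0,0,0],[0,0,0.95,0.35,0,0,0]]'
python3 - <<'E'
from bench import env
from h import *
s=env.sense()
print(crank(s),s['tool_pos'],s['joints'].round(1));arc(s,.2)
E
```

```text
clock: 14.35
tool_pos: [0.5903, -0.1303, 0.0945]
ee_rot: [-63.5, 89.3, -143.3]
force: [-6.0, -5.8, 4.8]
gripper_width: 0.0207
(np.float64(2.0935800412919847), np.float64(0.04999103265151129)) [ 0.5903317  -0.13028637  0.09451615] [ 39.1  22.6 -36.1  97.   14.9  65.7   8.9]
[0.15, 0.82, 0.58]
[-0.0, 0.68, 0.73]
[-0.0, 0.53, 0.85]
[0.0, 0.35, 0.94]
[0.0, 0.15, 0.99]
[0.01, -0.05, 1.0]
[0.01, -0.24, 0.97]
[0.01, -0.43, 0.9]
[0.01, -0.6, 0.8]
[0.01, -0.75, 0.66]
```

```bash
python3 -m jog '[[0,0,0.8,0.55,0,0,0],[0,0,0.7,0.7,0,0,0],[0,0,0.55,0.85,0,0,0],[0,0,0.35,0.95,0,0,0],[0,0,0.15,1,0,0,0],[0,0,-0.05,1,0,0,0],[0,0,-0.25,0.95,0,0,0],[0,0,-0.45,0.9,0,0,0],[0,0,-0.6,0.8,0,0,0],[0,0,-0.75,0.65,0,0,0]]'
python3 - <<'E'
from bench import env
from h import *
s=env.sense()
print(crank(s),s['tool_pos'],s['joints'].round(1));arc(s,.2)
E
```

```text
clock: 15.35
tool_pos: [0.618, -0.1995, 0.0949]
ee_rot: [-151.7, 89.0, 128.9]
force: [7.2, 0.6, -5.0]
gripper_width: 0.0208
(np.float64(3.7880818923524338), np.float64(0.04952233631752957)) [ 0.61801838 -0.19953925  0.09485589] [ 42.   27.8 -34.3  89.9  15.8  68.1  15.3]
[0.18, -0.64, 0.76]
[-0.0, -0.81, 0.58]
[0.0, -0.91, 0.41]
[0.0, -0.97, 0.22]
[0.01, -1.0, 0.02]
[0.01, -0.98, -0.18]
[0.01, -0.93, -0.37]
[0.02, -0.84, -0.54]
[0.02, -0.71, -0.7]
[0.02, -0.56, -0.83]
```

```bash
python3 -m jog '[[0,0,-0.7,0.75,0,0.005,0],[0,0,-0.85,0.6,0,0.005,0],[0,0,-0.95,0.4,0,0,0],[0,0,-1,0.2,0,0,0],[0,0,-1,0,0,0,0],[0,0,-1,-0.2,0,0,0],[0,0,-0.95,-0.35,0,0,0],[0,0,-0.85,-0.55,0,0,0],[0,0,-0.7,-0.7,0,0,0],[0,0,-0.55,-0.85,0,0,0]]'
python3 - <<'E'
from bench import env
from h import *
s=env.sense()
print(crank(s),s['tool_pos'],s['joints'].round(1));arc(s,.2)
E
```

```text
clock: 16.35
tool_pos: [0.5318, -0.2058, 0.0947]
ee_rot: [164.4, 88.3, 85.0]
force: [9.6, 2.1, -6.4]
gripper_width: 0.0207
(np.float64(5.871727285645919), np.float64(0.05064647020786602)) [ 0.53176711 -0.20582679  0.09471536] [ 50.5  18.4 -36.1 101.9  10.1  63.7  21.8]
[0.2, -0.25, -0.97]
[0.03, -0.11, -0.99]
[0.03, 0.09, -0.99]
[0.03, 0.29, -0.96]
[0.03, 0.47, -0.88]
[0.03, 0.64, -0.77]
[0.02, 0.78, -0.63]
[0.02, 0.89, -0.46]
[0.02, 0.96, -0.28]
[0.01, 1.0, -0.08]
```

```bash
python3 -m jog '[[0,0,-0.3,-0.95,0,0.01,0],[0,0,-0.1,-1,0,0.01,0],[0,0,0.1,-1,0,0,0],[0,0,0.3,-0.95,0,0,0],[0,0,0.25,-0.45,0,0,0],[0,0,0.3,-0.4,0,0,0],[0,0,0.3,-0.4,0,0,0],[0,0,0.3,-0.4,0,0,0],[0,0,0.3,-0.4,0,0,0],[0,0,0,0,0,0,0]]'
python3 - <<'E'
from bench import env
from h import *
s=env.sense()
print(crank(s),s['tool_pos'],s['force']);arc(s,.1,4)
E
```

```text
clock: 17.35
tool_pos: [0.5279, -0.1566, 0.0946]
ee_rot: [175.6, 88.5, 95.8]
force: [1.1, -3.1, 0.1]
gripper_width: 0.0208
(np.float64(0.6116005234536461), np.float64(0.05031331303220331)) [ 0.52792717 -0.15655438  0.09463258] [ 1.08270416 -3.10954671  0.13710522]
[0.17, 0.33, -0.37]
[0.01, 0.34, -0.36]
[0.01, 0.38, -0.33]
[0.01, 0.41, -0.29]
```

About 6.9 rad by the tool position. A light push to confirm the stop.

```bash
python3 -m jog '[[0,0,0.25,-0.3,0,0,0],[0,0,0.25,-0.3,0,0,0],[0,0,0.25,-0.3,0,0,0],[0,0,0.25,-0.3,0,0,0],[0,0,0,0,0,0,0],[0,0,0,0,0,0,0],[0,0,0,0,0,0,0],[0,0,0,0,0,0,0],[0,0,0,0,0,0,0],[0,0,0,0,0,0,0]]'
python3 - <<'E'
from bench import env
from h import *
s=env.sense()
print(crank(s),s['tool_pos'],s['force'])
E
```

```text
clock: 18.35
tool_pos: [0.528, -0.1566, 0.0947]
ee_rot: [-126.9, 88.8, 152.8]
force: [-0.7, -3.2, 0.5]
gripper_width: 0.0205
(np.float64(0.6114885557312485), np.float64(0.05023564857776684)) [ 0.5279955  -0.15659172  0.09467395] [-0.7315066  -3.22764409  0.52239003]
```

Blocked: no movement, so it is against the stop. I open (partly, to stay clear of the hub), lift straight up and back away.

```bash
python3 -m jog '[[0.5,0,0,0,0,0,0],[0.5,0,0,0,0,0,0],[0.5,0,0,0,0,0,0],[0.5,0,0,0,0,0,0],[0.5,-1,0,0,0,0,0],[0.5,-2,0,0,0,0,0],[0.5,-3,0,0,0,0,0],[0.5,-3,0,0,0,0,0],[0.5,-3,0,0,0,0,0],[0.5,-3,0,0,0,0,0]]'
python3 -m jog '[[0.5,-3,0,3,0,0,0],[0.5,-3,0,4,0,0,0],[0.5,-2,0,4,0,0,0],[0.5,0,0,4,0,0,0],[0.5,0,0,4,0,0,0],[0.5,0,0,4,0,0,0],[0.5,0,0,3,0,0,0],[0.5,0,0,2,0,0,0],[0.5,0,0,0,0,0,0],[0.5,0,0,0,0,0,0]]'
python3 - <<'E'
from bench import env
from h import *
import cv2
s=env.sense();print(s['tool_pos'],s['force'],s['qvel'].round(2))
t=env.get_image('top');c=env.get_image('scene')
cv2.imwrite('pics/end.png',np.hstack([t[130:350,190:530,::-1],c[180:400,90:450,::-1]]))
ct,cs=env.calibration('top'),env.calibration('scene')
for a in (6.5,6.65,6.9): 
    k=T((-.05*np.cos(a),-.185+.05*np.sin(a),.118)); print(a,proj(ct,k)-(190,130),proj(cs,k)-(90,180)+(340,0))
E
```

```text
clock: 19.35
tool_pos: [0.5298, -0.1513, 0.2487]
ee_rot: [-141.2, 88.2, 138.9]
force: [-0.1, -0.9, -0.2]
gripper_width: 0.0435
clock: 20.35
tool_pos: [0.5879, -0.4331, 0.3419]
ee_rot: [-176.2, 89.1, 104.4]
force: [0.2, 0.5, 0.6]
gripper_width: 0.0437
[ 0.58785621 -0.43308946  0.34194901] [0.20515517 0.48391735 0.64203989] [ 0.41  0.76  0.21 -0.81  0.41 -0.    0.09]
6.5 [251.60458887 116.92063039] [448.20490991  55.52388989]
6.65 [247.76378281 116.56846247] [451.66124493  55.32167443]
6.9 [241.58698233 114.73908412] [457.2587006   55.71264285]
```

View pics/end.png

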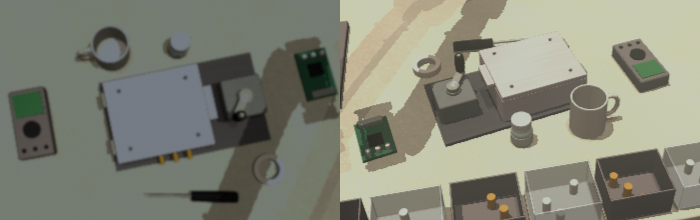

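The knob top is at about (240,115) in the top view, against (241.6,114.7) expected for 6.9 rad. The cover is flat, the bystanders look unmoved, and the arm is clear.

```bash
python3 -c "
from bench import env
print(env.sign_off())"
```

```text
the job is handed in; nothing more can be done
None
```

The cover is shut, the crank is at its stop, and I handed the job in at about 20 s of the 64 s allowed; no verdict is reported.

- **Cover:** I pushed it over with closed fingers, at about 0.3–0.4 rad/s as planned from the commanded steps; the cover's own speed was not measured. It ended with the fingertips at z = 82 mm pressing with 22 N, and it lies flat in the later pictures.
- **Crank:** I gripped the knob and led it round clockwise from about 0.05 rad to about 6.89 rad, worked out from the tool position. A further light push did not move it. In the last top picture the knob is within about 2 pixels of where 6.9 rad puts it.
- **Letting go:** The gripper was opened, lifted and moved clear, with wrist force near zero.
- **Bystanders:** They look unmoved in the last pictures. I checked this by eye and did not measure it.
- **Disagreement:** Before the grip, the scene camera put the knob about 8 mm from the top camera's position (a coarse crop reading). The wrist view agreed with the top camera, so I used that, and the grip closed at 20.9 mm, which fits the 20–22 mm knob.

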